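Put the edge-tuning kit into its trays

ROBOT

A 7-joint arm with a two-finger parallel gripper is mounted at the origin on a cart in front of the work surface, level with it; the furniture and walls round the work are solid. World frame = base frame: x ahead of the robot, y to its left, z up, the work surface at z = 0. Lengths are in m, angles in rad, forces in N, time in s.
With the tool pointing down it reaches from about 0.35 to 0.9 m from the base axis. Payload 8.1 kg.
Tool frame: the origin (TCP) lies midway between the tips of the shut fingers; the grasp point (between the pads) lies 19 mm behind it; z points along the fingers, y is the line along which they close (so a half turn about z gives the same grasp; the last joint's range is limited). The gripper opens to 92 mm and grips with 3 to 60 N. Pads are 19 mm wide; open, the fingers measure 130 mm over their backs; the gripper's body (75 mm by 190 mm) begins 47 mm behind the grasp point.
Start: joints at [-1.397, 0.434, 0.025, 1.573, -0.012, 1.134, -0.075], TCP at [0.171, 0.601, 0.227] pointing down, gripper open.
Joint ranges: [-2.62, 2.62], [-0.44, 2.09], [-1.27, 1.32], [0.08, 2.57], [-1.32, 4.46], [0.12, 2], [-2.74, 2.74]. Speed limits (rad/s): [2.22, 2.22, 3.01, 3.01, 3.14, 3.14, 3.14].

INTERFACE

Orientations are given as a unit quaternion [w, x, y, z].
In Python, from station import telemetry, imaging, ticket gives the robot as it stands.
- The arm moves only by the shell command python3 -m inch 'ROWS' [OPENING] [FORCE]. ROWS is JSON, a list that holds one entry, the list of rows, each a list of 6 numbers: the shift along the world's x, y, z in mm, then the turn, a rotation vector about the world's x, y, z in degrees. In form: [[[tx, ty, tz, rx, ry, rz], ...]]. A call has 1 to 12 rows; each row is the pose to reach, as a shift and turn from the pose commanded when the call began; what a row does not reach only later rows make up. A row lasts 1/8 s, in which the tool goes at most 62.5 mm and 10.7 degrees, less where a joint would pass 70% of its speed; a pose out of reach is approached as far as the arm can. A call with a gripper value outside its range is refused whole. OPENING is the opening, from 0 (shut) to 1 (fully open), set as the call begins (- or left out, the last holds). The fingers move at their own pace and stop on an object; FORCE is the grip in N (left out, the last holds). Time passes only in rows, so rows that repeat a pose let the fingers close. It gives the time, the measured TCP pose, the force, the opening and the grip force at its end, in the units of the state.
- telemetry.sense(): the state, without advancing time (a new reading comes with each control period).
- imaging.read_camera(name): name is "side" or "top"; returns (picture, depth): 400x640x3 uint8, blue, green, red; 400x640 float32, m along the optical axis (not along the pixel's ray), 0 where there is no reading.
- imaging.camera_params(name): a dict with "intrinsics" (3x3 intrinsics, pixels), "eye" and "rotation" of the camera in the world. Camera axes: x right, y up, looking along -z (the intrinsics and any distortion apply to the point x, -y, -z); pixel columns grow to the right and rows downward; lengths in m; the calibration is good to about 2 mm. A picture is of the moment at which its call begins. camera_params takes no time and is no camera call.
- ticket.finish_job(): hands the job in; it is judged then, once.
The state is a dict: "time_s": time; "joints": joint angles; "joint_velocities": joint speeds; "effort": joint torques, N m; "position": TCP position; "ee_rot": TCP orientation; "contact_force": force on the tool from outside, world axes, zero at the start; "torque": the same for the moment, N m; "grip_width": finger opening in m; "grip_force": force on a finger pad.
Only numpy, scipy, OpenCV 4.12 (cv2) and the standard library are available. Lean on these libraries where they do the work, as an engineer would, in place of code of your own. Each camera call takes 0.05 s, during which the arm holds its last target. There are 200 camera calls.

TASK

Put the four pieces of the ski edge-tuning kit away: the grey whetstone, the brown wooden block, the blue file guide and the black marker each go into the one low grey tray whose recess is made to their length and width, lying flat on its floor, right way up and lengthwise (either end first). Leave the two blocks of wax where they are.

Things in the scene. Friction and masses are not known exactly. Their poses are not given: they have to be found in the camera images.
- whetstone: plain grey sharpening stone, a slim rectangular bar 25 x 60 x 13 mm high. It lies loose on the bench. Origin: centre of its underside; y along its length, x across its width, z up.
- wood_block: brown beech setting block, a plain rectangular block 50 x 80 x 35 mm high. It lies loose on the bench. Origin: centre of its underside; y along its length, x across its width, z up.
- file_guide: edge filing guide: chamfered blue body 44 mm wide, about 90 mm long and 26 mm high (100 mm long with the small metal piece at one end), with a round black knob of 24 mm diameter in the middle of its top, 34 mm high in all; grip it across the blue body. It lies loose on the bench. Origin: centre of its underside; y along its length, x across its width, z up.
- marker: plain black felt marker lying down, 18 x 136 x 18 mm high; it does not roll. It lies loose on the bench. Origin: centre of its underside; y along its length, x across its width, z up.
- tray_whetstone: the shortest of four low grey plastic trays, fixed, 53 x 88 mm outside; dark recess 41 x 76 mm (8 mm play all round) for the whetstone. Recess floor 3 mm, rim top 8 mm above the bench, rim 6 mm thick, cut away for 40 mm in the middle of each long side for the fingers. Origin: centre of its underside; y along its length, x across, z up.
- tray_wood_block: the second shortest, and widest, of four low grey plastic trays, fixed, 78 x 108 mm outside; dark recess 66 x 96 mm (8 mm play all round) for the wood block. Recess floor 3 mm, rim top 8 mm above the bench, rim 6 mm thick, cut away for 44 mm in the middle of each long side for the fingers. Origin: centre of its underside; y along its length, x across, z up.
- tray_file_guide: the second longest of four low grey plastic trays, fixed, 72 x 128 mm outside; dark recess 60 x 116 mm (8 mm play all round) for the file guide. Recess floor 3 mm, rim top 8 mm above the bench, rim 6 mm thick, cut away for 44 mm in the middle of each long side for the fingers. Origin: centre of its underside; y along its length, x across, z up.
- tray_marker: the longest and narrowest of four low grey plastic trays, fixed, 46 x 164 mm outside; dark recess 34 x 152 mm (8 mm play all round) for the marker. Recess floor 3 mm, rim top 8 mm above the bench, rim 6 mm thick, cut away for 44 mm in the middle of each long side for the fingers. Origin: centre of its underside; y along its length, x across, z up.
- wax_violet: a block of ski wax, violet, 35 x 75 x 22 mm high, loose on the bench; not part of the kit, leave it where it is. Origin: centre of its underside; y along its length, z up.
- wax_yellow: a block of ski wax, yellow, rubbed down, 34 x 59 x 20 mm high, loose on the bench; not part of the kit, leave it where it is. Origin: centre of its underside; y along its length, z up.
Things that resemble listed ones, but are neither listed nor needed, are in the scene too. Of the things shaped like the wood_block, the brown one is meant.

How it is judged:
By the outcome, as a careful person would: the job done as asked, in the order asked, and still so for the second after the job is handed in, with the robot touching nothing.
It also fails if it takes over 93 s, if anything falls off the work surface, if the arm or the gripper's body presses on something with over 40 N, if the wrist force passes 120 N, or if a joint passes its speed limit or range.

## Working session

There is one attempt and no reset: what is moved stays moved. The work goes in short steps, Python scripts to look and compute and a shell command to move; the robot and the scene stay as the last step left them, time stands still between calls to the robot, and variables do not carry over. Pictures are saved under pics/ and viewed, at most 14 in all, crops included, and the job is handed in when it is done.

```bash
mkdir -p pics; ls; python3 - <<'E'
from station import telemetry, imaging
import cv2,numpy as np
for n in("top","side"):
    p,d=imaging.read_camera(n); cv2.imwrite(f"pics/{n}0.png",p); np.savez(f"{n}0.npz",p=p,d=d)
    c=imaging.camera_params(n); print(n,{k:np.round(v,4).tolist() if not isinstance(v,str) else v for k,v in c.items()}, d.min(),d.max())
s=telemetry.sense();print(s)
E
```

```text
pics
top {'intrinsics': [[380.4757, 0.0, 313.0979], [0.0, 380.4757, 194.0252], [0.0, 0.0, 1.0]], 'eye': [0.3952, -0.0302, 1.1286], 'rotation': [0.7076, 0.0308, -0.0312, -0.7052]} 0.0 2.1047025
side {'intrinsics': [[501.1015, 0.0, 323.6562], [0.0, 501.1015, 197.271], [0.0, 0.0, 1.0]], 'eye': [0.0369, 0.9971, 0.765], 'rotation': [-0.1886, -0.0957, 0.4675, 0.8583]} 0.0 2.1923676
{'time_s': 0.1, 'joints': array([-1.39658248,  0.43516071,  0.02501482,  1.57393995, -0.01157298,
        1.13399241, -0.07509952]), 'joint_velocities': array([-0.0006969 , -0.00177942,  0.00136316, -0.00165914,  0.00205884,
       -0.00082102,  0.00017408]), 'effort': array([ 3.27296926e-03, -6.69119883e+01,  9.87929218e-01, -3.15142822e+01,
       -6.05577766e-02,  3.75546212e-02,  5.21454513e-05]), 'position': array([0.17077275, 0.60078083, 0.22604492]), 'ee_rot': array([-1.06720668e-05,  1.38012059e-01,  9.90430316e-01, -6.78068347e-04]), 'contact_force': array([-0.24087465,  0.64559899,  0.17895795]), 'torque': array([-0.03853763, -0.02269948,  0.02340099]), 'grip_force': 0.0, 'grip_width': 0.091653691636697}
```

View pics/top0.png

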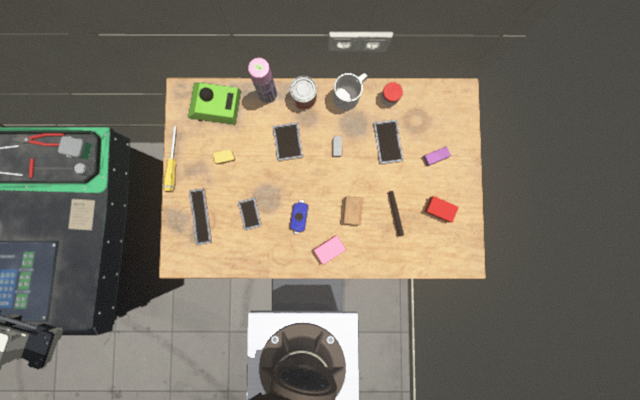

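View pics/side0.png

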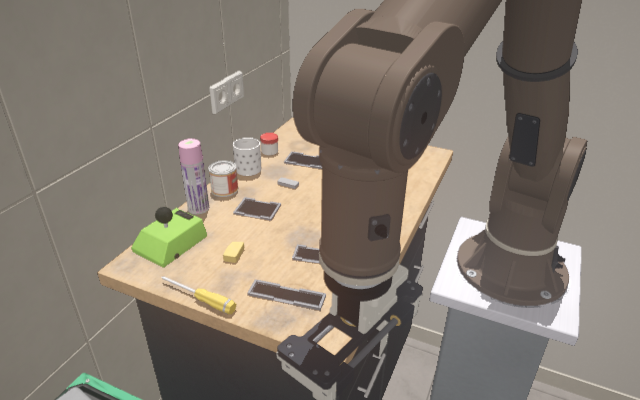

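```bash
cat > lib.py <<'E'
import cv2,numpy as np
from scipy.spatial.transform import Rotation as R
from station import telemetry, imaging
class View:
    def __init__(s,n,live=True):
        if live: s.p,s.d=imaging.read_camera(n)
        else: z=np.load(n+"0.npz"); s.p,s.d=z["p"],z["d"]
        c=imaging.camera_params(n); s.K=np.array(c["intrinsics"]); s.e=np.array(c["eye"])
        q=np.array(c["rotation"]); s.R=R.from_quat(q,scalar_first=True).as_matrix() if q.shape==(4,) else q
        v,u=np.mgrid[:400,:640]; s.W=s.e+s.ray(u,v)*s.d[...,None]; s.W[s.d==0]=np.nan
        s.hsv=cv2.cvtColor(s.p,cv2.COLOR_BGR2HSV)
    def ray(s,u,v):
        u,v=np.asarray(u,float),np.asarray(v,float)
        c=np.stack([(u-s.K[0,2])/s.K[0,0],-(v-s.K[1,2])/s.K[1,1],-np.ones_like(u)],-1)
        return c@s.R.T
    def plane(s,u,v,z):
        r=s.ray(u,v); return s.e+r*((z-s.e[2])/r[...,2])[...,None]
    def pix(s,P):
        c=(np.asarray(P)-s.e)@s.R; return c[...,0]/-c[...,2]*s.K[0,0]+s.K[0,2], c[...,1]/c[...,2]*s.K[1,1]+s.K[1,2]
    def rect(s,m,z):
        v,u=np.nonzero(m); P=s.plane(u,v,z)[:,:2]*1000
        (c,wh,a)=cv2.minAreaRect(P.astype(np.float32)); w,h=wh
        if w>h: w,h=h,w; a+=90   # a: direction of width from +x
        yaw=(a+90)%180 # direction of short side is a-? computed below
        b=cv2.boxPoints((c,wh,0)) if 0 else cv2.boxPoints(cv2.minAreaRect(P.astype(np.float32)))
        e=[b[1]-b[0],b[2]-b[1]]; L=max(e,key=np.linalg.norm)
        return np.round(c,1),np.round([w,h],1),round(float(np.degrees(np.arctan2(L[1],L[0]))%180),1)
def comp(m,seed):
    n,l=cv2.connectedComponents(m.astype(np.uint8)); v,u=seed[1],seed[0]
    w=l[v-5:v+6,u-5:u+6]; k=np.bincount(w[w>0]).argmax() if (w>0).any() else -1
    return l==k
E
cat > m.py <<'E'
from lib import *
t=View("top",False)
print("bench z",[np.round(np.nanmedian(t.W[v-3:v+4,u-3:u+4,2]),4) for u,v in[(240,250),(350,175),(450,110),(180,240)]])
H=t.hsv; dark=H[...,2]<75
seeds=dict(stone=(337,146),block=(352,210),guide=(299,217),marker=(396,214),red=(441,209),pink=(329,250),violet=(437,156),yellow=(223,157))
tall=t.W[...,2]>0.006
for k,s in seeds.items():
    m=comp(tall,s); z=np.nanpercentile(t.W[m][:,2],[50,90,98]); print(k,m.sum(),np.round(z*1000,1),t.rect(m,z[0]),"hsv",np.median(H[m],0))
for k,s in dict(tmark=(200,216),tstone=(249,213),tA=(288,142),tB=(388,142)).items():
    m=comp(dark,s); print(k,m.sum(),np.round(np.nanmedian(t.W[m][:,2])*1000,1),"recess",t.rect(m,.004))
c=t.p[70:280,155:345]; d=t.p[70:280,300:490]
cv2.imwrite("pics/crop.png",cv2.resize(np.hstack([c,d]),None,fx=2.1,fy=2.1,interpolation=cv2.INTER_CUBIC))
E
python3 m.py
```

```text
bench z [np.float64(0.0004), np.float64(0.0008), np.float64(0.0009), np.float64(-0.0003)]
stone 158 [14.  16.9 18.3] (array([ 635.3, -102.7]), array([20.9, 57.4]), 179.9) hsv [ 30.   5. 208.]
block 500 [35.5 38.1 39.7] (array([ 443.9, -144.9]), array([51.8, 79.8]), 174.5) hsv [ 16. 101. 213.]
guide 446 [26.9 32.5 36.2] (array([425.4,   9.7]), array([44. , 98.7]), 171.5) hsv [119. 133. 193.]
marker 286 [16.6 20.5 22. ] (array([ 438.5, -271.7]), array([ 18.7, 138.8]), 12.1) hsv [14. 75. 79.]
red 555 [35.3 38.3 39.8] (array([ 448.3, -399.7]), array([54. , 86.2]), 66.0) hsv [  2. 173. 235.]
pink 502 [35.4 38.2 39.9] (array([332.3, -78.4]), array([50.9, 79.7]), 123.5) hsv [167.  68. 252.]
violet 299 [22.3 25.1 26.4] (array([ 606.2, -395.2]), array([35.8, 77.6]), 115.5) hsv [152.  79. 206.]
yellow 230 [20.4 23.7 25.3] (array([602. , 231.9]), array([36.4, 60.1]), 101.7) hsv [ 25. 109. 247.]
tmark 449 4.1 recess (array([428.7, 303.7]), array([ 27.5, 146.5]), 9.3)
tstone 189 4.0 recess (array([435.8, 158.1]), array([32.8, 67.4]), 13.6)
tA 502 4.3 recess (array([653.5,  47.5]), array([58.8, 87.3]), 8.4)
tB 521 4.2 recess (array([ 654.1, -255.1]), array([ 52.3, 107.8]), 8.7)
```

View pics/crop.png

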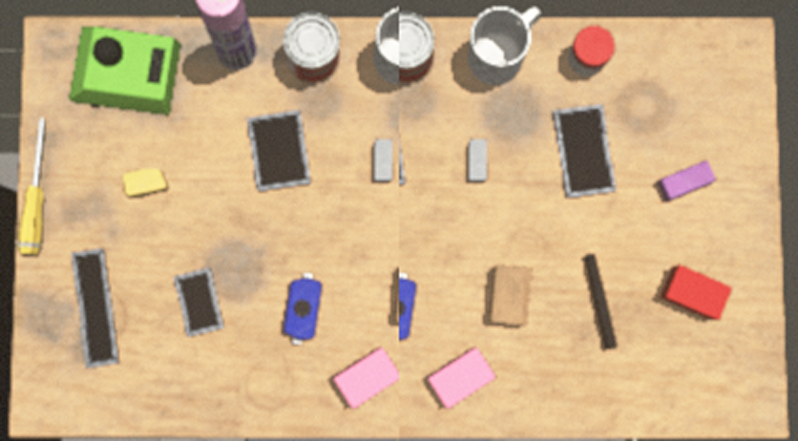

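Top picture: bench with trays marker (200,216), whetstone (249,213), A (288,142), B (388,142). A recess measures 59x87 → wood tray, B 52x108 → guide tray (masks read ~8 mm small all round).
Block-shaped things: brown (352,210), pink (329,250), red (441,209). The brown one fits; the crop confirms it. Stone (337,146), guide (299,217), marker (396,214). First move: toward above the stone.

```bash
python3 -m inch '[[[464,-703,-90,0,0,16],[464,-703,-90,0,0,16],[464,-703,-90,0,0,16],[464,-703,-90,0,0,16],[464,-703,-90,0,0,16],[464,-703,-90,0,0,16],[464,-703,-90,0,0,16],[464,-703,-90,0,0,16],[464,-703,-90,0,0,16],[464,-703,-90,0,0,16],[464,-703,-90,0,0,16],[464,-703,-90,0,0,16]]]' 0.6 25
cat > m2.py <<'E'
from lib import *
s=View("side"); t=View("top",False); np.savez("side1.npz",p=s.p,d=s.d); cv2.imwrite("pics/side1.png",s.p)
seeds=dict(stone=(635,-103,13),block=(444,-145,35),guide=(425,10,26),marker=(438,-272,18),tmark=(429,304,3),tstone=(436,158,3),tA=(653,47,3),tB=(654,-255,3))
for k,P in seeds.items():
    u,v=s.pix(np.array(P)/1e3); ui,vi=int(u),int(v)
    w=s.W[vi-2:vi+3,ui-2:ui+3].reshape(-1,3)*1000
    print(k,ui,vi,np.round(np.nanmedian(w,0),1))
E
python3 m2.py
```

```text
time_s: 1.6
position: [0.5824, -0.0228, 0.1466]
ee_rot: [-0.0, -0.001, 1.0, 0.0]
contact_force: [1.1, 0.7, -0.1]
grip_width: 0.0551
grip_force: 0.0
stone 289 179 [ 644.5 -108.2    9.1]
block 356 181 [ 447.4 -148.1   33.4]
guide 341 214 [422.7  17.2  31.8]
marker 373 167 [ 447.3 -305.3   -0.9]
tmark 286 293 [430.7 303.6   1.8]
tstone 312 253 [437.9 157.5   2.2]
tA 257 207 [657.3  44.2   1.6]
tB 306 158 [ 659.7 -261.9    1.1]
```

View pics/side1.png

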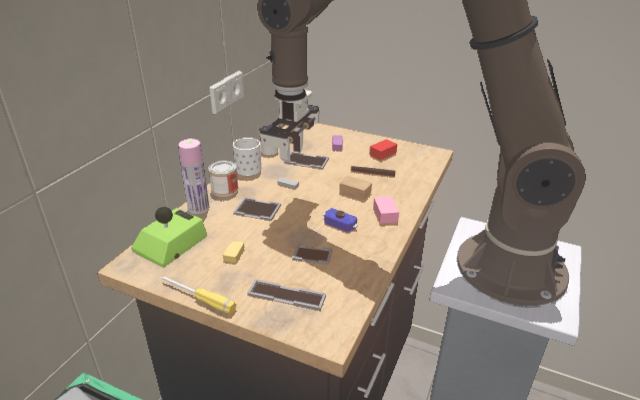

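Side picture: stone (288,183), block (355,188), guide (340,219), marker (373,171), all free; the trays are at (286,294), (312,255), (258,209), (307,160). I'll triangulate the two views and check them against the gripper.

```bash
cat > m3.py <<'E'
from lib import *
s=View("side"); t=View("top"); np.savez("side2.npz",p=s.p,d=s.d); np.savez("top2.npz",p=t.p,d=t.d)
st=telemetry.sense(); P=st["position"]; print("tcp",P,"side px",s.pix(P),"top px",t.pix(P))
cv2.imwrite("pics/c2.png",np.hstack([cv2.resize(s.p[90:260,220:420],None,fx=2,fy=2),cv2.resize(t.p[100:270,235:435],None,fx=2,fy=2)]))
t=View("top",False)
def tri(a,b):
    r1=t.ray(*a);r2=s.ray(*b);A=np.stack([r1,-r2],1);k=np.linalg.lstsq(A,s.e-t.e,rcond=None)[0]
    p,q=t.e+k[0]*r1,s.e+k[1]*r2; return np.round((p+q)*500,1),"gap",np.round(np.linalg.norm(p-q)*1e3,1)
def cen(m): 
    c=max(cv2.findContours(m.astype(np.uint8),0,1)[0],key=cv2.contourArea); b=cv2.boxPoints(cv2.minAreaRect(c)); return b.mean(0)
for k,a,b in[("tmark",(200,216),(286,295)),("tstone",(249,213),(312,255)),("tA",(288,142),(258,209)),("tB",(388,142),(307,160))]:
    c=cen(comp(t.hsv[...,2]<75,a)); d=cen(comp(s.hsv[...,2]<70,b)); print(k,c,d,tri(c,d))
for z in (0,):
    for uv in [(355,188),(288,183)]: print(np.round(s.plane(*uv,z)*1e3,1))
E
python3 m3.py
```

```text
tcp [ 0.58232884 -0.02567664  0.14620334] side px (np.float64(292.34466836598466), np.float64(154.44448688286678)) top px (np.float64(311.3544597209723), np.float64(155.62982293460107))Traceback (most recent call last):
  File "m3.py", line 12, in <module>
    c=cen(comp(t.hsv[...,2]<75,a)); d=cen(comp(s.hsv[...,2]<70,b)); print(k,c,d,tri(c,d))
                                      ~~~^^^^^^^^^^^^^^^^^^^^^^^^^
  File "m3.py", line 10, in cen
    c=max(cv2.findContours(m.astype(np.uint8),0,1)[0],key=cv2.contourArea); b=cv2.boxPoints(cv2.minAreaRect(c)); return b.mean(0)
ValueError: max() iterable argument is empty
```

View pics/c2.png

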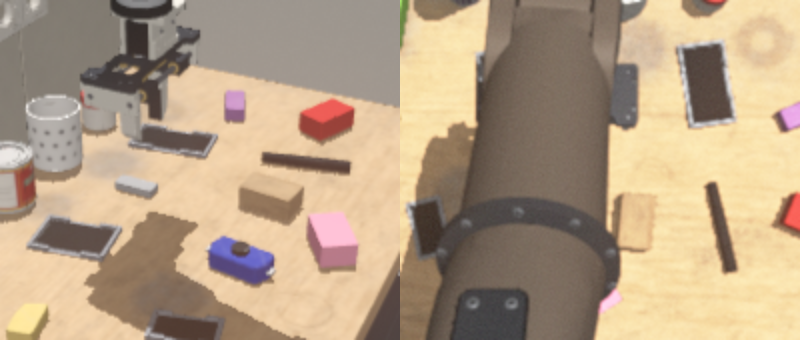

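Crop: finger tips in the side view near (292,153) against (292,154) projected, so the calibration agrees with telemetry. Now the triangulation.

```bash
sed -i 's/^s=View("side").*/s=View("side",False); z=np.load("side1.npz"); s.p=z["p"]; s.hsv=cv2.cvtColor(s.p,cv2.COLOR_BGR2HSV)/; /^st=/d; /^cv2.imwrite/d' m3.py
python3 - <<'E'
x=open('m3.py').read()
x=x[:x.index('for k,a,b in')]+'''
def try_(k,ma,mb):
    try: c,d=cen(ma),cen(mb); print(k,c,d,mb.sum(),*tri(c,d))
    except Exception as e: print(k,e)
for k,a,b in[("tmark",(200,216),(286,295)),("tstone",(249,213),(312,255)),("tA",(288,142),(258,209)),("tB",(388,142),(307,160))]:
    try_(k,comp(t.hsv[...,2]<75,a),comp(s.hsv[...,2]<105,b))
H,G=t.hsv,s.hsv
try_("guide",comp((H[...,0]>105)&(H[...,0]<130)&(H[...,1]>120),(299,217)),comp((G[...,0]>105)&(G[...,0]<130)&(G[...,1]>120),(340,219)))
try_("marker",comp(H[...,2]<100,(396,214)),comp(G[...,2]<105,(373,171)))
try_("stone",comp(H[...,1]<30,(337,146)),comp(G[...,1]<40,(288,183)))
print(G[180:186,280:296:4].tolist()[2], G[295,286],G[255,312])
'''
open('m3.py','w').write(x)
E
python3 m3.py
```

```text
tmark [199.79042 215.92795] [287.19232 294.03845] 594 [427.7 304.3   1. ] gap 0.7
tstone [249.15881 213.46472] [311.97696 254.18463] 327 [436.7 159.    0. ] gap 1.6
tA [287.29996 141.1    ] [256.992   208.04398] 393 [654.6  47.8   1.1] gap 1.2
tB [388.04053 141.24323] [306.74323 159.54053] 247 [ 6.545e+02 -2.561e+02  4.000e-01] gap 0.7
guide [298.5 216.5] [341.49997 220.     ] 48 [425.3  11.4   8.5] gap 3.9
marker [395.06192 213.37228] [373.03754 170.6809 ] 193 [ 437.7 -272.7    5. ] gap 0.5
stone [337. 146.] [287.88235 182.4706 ] 150 [ 639.4 -101.7    3.9] gap 0.9
[[6, 19, 136], [6, 6, 198], [8, 5, 208], [8, 5, 209]] [10 72 95] [10 98 81]
```

```bash
python3 -m inch '[[[55,-76,-40,0,0,0],[55,-76,-100,0,0,0],[55,-76,-100,0,0,0],[55,-76,-100,0,0,0]]]'
```

```text
time_s: 2.25
position: [0.6354, -0.0961, 0.0459]
ee_rot: [-0.002, -0.001, 1.0, 0.0]
contact_force: [-0.7, 1.2, 0.9]
grip_width: 0.055
grip_force: 0.0
```

```bash
python3 -m inch '[[[0,0,-25,0,0,0],[0,0,-41,0,0,0],[0,0,-41,0,0,0],[0,0,-41,0,0,0]]]'; python3 -m inch '[[[0,0,0,0,0,0],[0,0,0,0,0,0],[0,0,0,0,0,0],[0,0,0,0,0,0]]]' 0.1 30
```

```text
time_s: 2.75
position: [0.6373, -0.0968, 0.0073]
ee_rot: [0.001, -0.001, 1.0, 0.0]
contact_force: [-0.3, -0.4, 0.2]
grip_width: 0.0553
grip_force: 0.0
time_s: 3.25
position: [0.6367, -0.0975, 0.0063]
ee_rot: [0.0, -0.001, 1.0, -0.0]
contact_force: [-0.7, -1.0, 2.0]
grip_width: 0.0245
grip_force: 30.0
```

```bash
python3 -m inch '[[[0,0,60,0,0,0],[-40,50,70,0,0,0],[-200,256,70,0,0,13.5],[-200,256,70,0,0,13.5],[-200,256,70,0,0,13.5],[-200,256,70,0,0,13.5],[-200,256,70,0,0,13.5],[-200,256,70,0,0,13.5],[-200,256,70,0,0,13.5],[-200,256,70,0,0,13.5]]]'
```

```text
time_s: 4.5
position: [0.4377, 0.1574, 0.076]
ee_rot: [0.0, -0.117, 0.993, -0.0]
contact_force: [0.3, 0.2, -0.8]
grip_width: 0.0245
grip_force: 30.0
```

```bash
python3 -m inch '[[[0,1,-40,0,0,0],[0,1,-60,0,0,0],[0,1,-66.5,0,0,0],[0,1,-66.5,0,0,0],[0,1,-66.5,0,0,0]]]'; python3 -m inch '[[[0,0,0,0,0,0],[0,0,0,0,0,0],[0,0,0,0,0,0]]]' 0.5
```

```text
time_s: 5.12
position: [0.4373, 0.1596, 0.01]
ee_rot: [0.0, -0.118, 0.993, 0.0]
contact_force: [-0.4, 0.5, -1.6]
grip_width: 0.0245
grip_force: 30.0
time_s: 5.5
position: [0.4367, 0.1599, 0.0097]
ee_rot: [0.0, -0.119, 0.993, 0.0]
contact_force: [-1.4, -0.8, 0.1]
grip_width: 0.0451
grip_force: 0.0
```

```bash
python3 -m inch '[[[0,0,60,0,0,0],[0,-30,90,0,0,0],[7,-305,80,0,0,-19],[7,-305,80,0,0,-19],[7,-305,80,0,0,-19],[7,-305,80,0,0,-19],[7,-305,80,0,0,-19],[7,-305,60,0,0,-19],[7,-305,60,0,0,-19],[7,-305,60,0,0,-19]]]' 0.88
python3 - <<'E'
from lib import *
t=View("top"); cv2.imwrite("pics/t3.png",cv2.resize(t.p[100:270,160:420],None,fx=3,fy=3))
E
```

```text
time_s: 6.75
position: [0.4437, -0.1448, 0.0699]
ee_rot: [-0.0, 0.046, 0.999, 0.0]
contact_force: [1.2, -0.7, -0.5]
grip_width: 0.0808
grip_force: 0.0
```

View pics/t3.png

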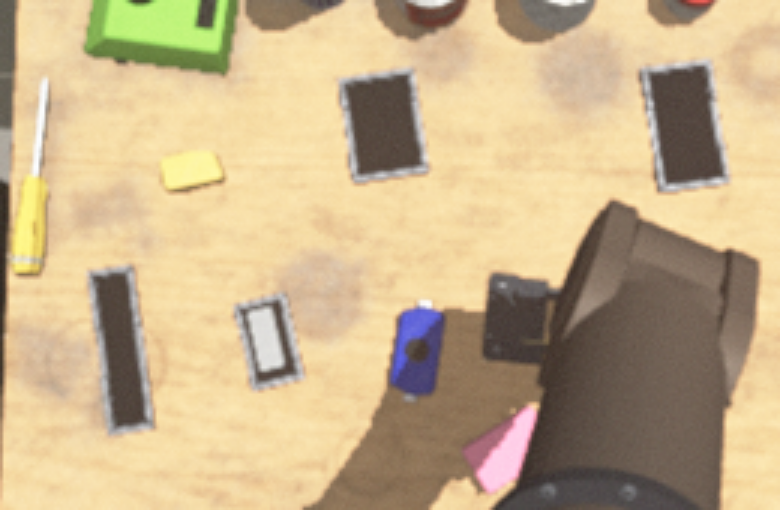

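The stone lies centred in its tray (crop (268,340), picture (249,213)). Next, grasp the block.

```bash
python3 -m inch '[[[0,0,-40,0,0,0],[0,0,-62,0,0,0],[0,0,-62,0,0,0],[0,0,-62,0,0,0]]]'; python3 -m inch '[[[0,0,0,0,0,0],[0,0,0,0,0,0],[0,0,0,0,0,0],[0,0,0,0,0,0]]]' 0.3 40
```

```text
time_s: 7.3
position: [0.4443, -0.1452, 0.0085]
ee_rot: [0.001, 0.047, 0.999, -0.0]
contact_force: [-0.4, -0.3, 0.4]
grip_width: 0.0806
grip_force: 0.0
time_s: 7.8
position: [0.4437, -0.1451, 0.0078]
ee_rot: [0.0, 0.047, 0.999, 0.0]
contact_force: [0.1, 0.6, 3.5]
grip_width: 0.0499
grip_force: 40.0
```

```bash
python3 -m inch '[[[0,0,60,0,0,0],[210,193,60,0,0,13.5],[210,193,60,0,0,13.5],[210,193,60,0,0,13.5],[210,193,60,0,0,13.5],[210,193,60,0,0,13.5],[210,193,60,0,0,13.5],[210,193,20,0,0,13.5],[210,193,20,0,0,13.5],[210,193,20,0,0,13.5]]]'
```

```text
time_s: 9.05
position: [0.6535, 0.0469, 0.0283]
ee_rot: [-0.0, -0.07, 0.998, -0.0]
contact_force: [0.2, -0.6, -2.1]
grip_width: 0.0499
grip_force: 40.0
```

```bash
python3 -m inch '[[[1,1,-12,0,0,0],[1,1,-16.5,0,0,0],[1,1,-16.5,0,0,0],[1,1,-16.5,0,0,0]]]'; python3 -m inch '[[[0,0,0,0,0,0],[0,0,0,0,0,0],[0,0,0,0,0,0]]]' 0.8
```

```text
time_s: 9.55
position: [0.6547, 0.0488, 0.0111]
ee_rot: [0.0, -0.071, 0.997, 0.0]
contact_force: [-0.4, -0.3, -2.1]
grip_width: 0.0492
grip_force: 40.0
time_s: 9.93
position: [0.6548, 0.0488, 0.0112]
ee_rot: [0.0, -0.071, 0.997, 0.0]
contact_force: [-0.2, 0.4, -0.5]
grip_width: 0.0722
grip_force: 0.0
```

```bash
python3 -m inch '[[[0,0,60,0,0,0],[-20,0,70,0,0,0],[-229,-38.5,60,0,0,-16.5],[-229,-38.5,60,0,0,-16.5],[-229,-38.5,60,0,0,-16.5],[-229,-38.5,60,0,0,-16.5],[-229,-38.5,60,0,0,-16.5],[-229,-38.5,50,0,0,-16.5],[-229,-38.5,50,0,0,-16.5]]]' 0.82
python3 - <<'E'
from lib import *
t=View("side"); cv2.imwrite("pics/t4.png",cv2.resize(t.p[120:290,200:430],None,fx=3,fy=3))
E
```

```text
time_s: 11.05
position: [0.4265, 0.0105, 0.0603]
ee_rot: [-0.0, 0.073, 0.997, -0.0]
contact_force: [-0.8, 0.2, 1.1]
grip_width: 0.075
grip_force: 0.0
```

View pics/t4.png

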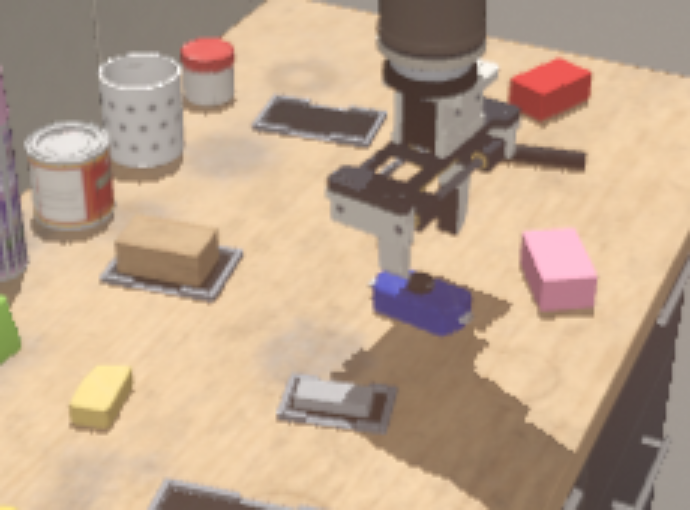

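Block (crop (168,255)) sits in its tray, and the gripper is over the guide.

```bash
python3 -m inch '[[[0,0,-35,0,0,0],[0,0,-53.5,0,0,0],[0,0,-53.5,0,0,0],[0,0,-53.5,0,0,0]]]'; python3 -m inch '[[[0,0,0,0,0,0],[0,0,0,0,0,0],[0,0,0,0,0,0],[0,0,0,0,0,0]]]' 0.3 40
```

```text
time_s: 11.6
position: [0.4262, 0.0103, 0.0079]
ee_rot: [0.0, 0.073, 0.997, 0.0]
contact_force: [0.0, -0.4, -0.5]
grip_width: 0.0754
grip_force: 0.0
time_s: 12.1
position: [0.4258, 0.0104, 0.0078]
ee_rot: [0.0, 0.073, 0.997, 0.0]
contact_force: [-0.8, 1.3, 3.8]
grip_width: 0.0433
grip_force: 40.0
```

```bash
python3 -m inch '[[[0,0,60,0,0,0],[228.5,-266.5,60,0,0,17],[228.5,-266.5,60,0,0,17],[228.5,-266.5,60,0,0,17],[228.5,-266.5,60,0,0,17],[228.5,-266.5,60,0,0,17],[228.5,-266.5,60,0,0,17],[228.5,-266.5,40,0,0,17],[228.5,-266.5,20,0,0,17],[228.5,-266.5,20,0,0,17],[228.5,-266.5,20,0,0,17]]]'
```

```text
time_s: 13.48
position: [0.654, -0.2552, 0.0277]
ee_rot: [-0.0, -0.076, 0.997, 0.0]
contact_force: [-0.4, -1.4, -1.3]
grip_width: 0.0432
grip_force: 40.0
```

```bash
python3 -m inch '[[[0,0,-12,0,0,0],[0,0,-16.5,0,0,0],[0,0,-16.5,0,0,0],[0,0,-16.5,0,0,0]]]'; python3 -m inch '[[[0,0,0,0,0,0],[0,0,0,0,0,0],[0,0,0,0,0,0]]]' 0.75
```

```text
time_s: 13.98
position: [0.6541, -0.2561, 0.011]
ee_rot: [-0.0, -0.075, 0.997, 0.0]
contact_force: [-0.1, -0.0, -0.5]
grip_width: 0.0432
grip_force: 40.0
time_s: 14.35
position: [0.6542, -0.2562, 0.0111]
ee_rot: [0.0, -0.075, 0.997, -0.0]
contact_force: [-0.6, -0.6, -0.1]
grip_width: 0.0671
grip_force: 0.0
```

```bash
python3 -m inch '[[[0,0,60,0,0,0],[-20,0,60,0,0,0],[-216,-16,60,0,0,3.5],[-216,-16,60,0,0,3.5],[-216,-16,60,0,0,3.5],[-216,-16,50,0,0,3.5],[-216,-16,40,0,0,3.5],[-216,-16,40,0,0,3.5]]]' 0.55;  python3 -m inch '[[[0,0,-30,0,0,0],[0,0,-43,0,0,0],[0,0,-43,0,0,0],[0,0,-43,0,0,0]]]'; python3 -m inch '[[[0,0,0,0,0,0],[0,0,0,0,0,0],[0,0,0,0,0,0],[0,0,0,0,0,0]]]' 0.05 30
python3 -c "
from station import telemetry;print(telemetry.sense()['joints'])"
```

```text
time_s: 15.35
position: [0.4395, -0.2718, 0.0503]
ee_rot: [0.0, -0.106, 0.994, 0.0]
contact_force: [-0.1, -0.3, 0.8]
grip_width: 0.0502
grip_force: 0.0
time_s: 15.85
position: [0.4388, -0.2724, 0.0086]
ee_rot: [0.0, -0.106, 0.994, -0.0]
contact_force: [1.4, 0.9, -0.4]
grip_width: 0.0504
grip_force: 0.0
time_s: 16.35
position: [0.4382, -0.2722, 0.0082]
ee_rot: [0.0, -0.106, 0.994, -0.0]
contact_force: [-0.2, -0.2, 2.6]
grip_width: 0.0178
grip_force: 30.0
[ 0.3105809   0.56065372  0.1926662   2.06075331 -0.20049176  0.53719139
  2.42976115]
```

```bash
python3 -m inch '[[[0,0,60,0,0,0],[-10,576,70,0,0,-2.8],[-10,576,70,0,0,-2.8],[-10,576,70,0,0,-2.8],[-10,576,70,0,0,-2.8],[-10,576,70,0,0,-2.8],[-10,576,70,0,0,-2.8],[-10,576,70,0,0,-2.8],[-10,576,70,0,0,-2.8],[-10,576,70,0,0,-2.8],[-10,576,70,0,0,-2.8],[-10,576,70,0,0,-2.8]]]';  python3 -m inch '[[[0,0,0,0,0,0],[0,0,-20,0,0,0],[0,0,-50,0,0,0],[0,0,-50,0,0,0],[0,0,-50,0,0,0]]]'
```

```text
time_s: 17.85
position: [0.4278, 0.3043, 0.0778]
ee_rot: [-0.0, -0.082, 0.997, -0.0]
contact_force: [-0.1, -0.8, -0.5]
grip_width: 0.0178
grip_force: 30.0
time_s: 18.48
position: [0.4288, 0.3029, 0.0288]
ee_rot: [0.0, -0.081, 0.997, -0.0]
contact_force: [-1.1, 0.7, -0.9]
grip_width: 0.018
grip_force: 30.0
```

```bash
python3 -m inch '[[[0,1,-12,0,0,0],[0,1,-17.5,0,0,0],[0,1,-17.5,0,0,0],[0,1,-17.5,0,0,0]]]'; python3 -m inch '[[[0,0,0,0,0,0],[0,0,0,0,0,0],[0,0,0,0,0,0]]]' 0.45; python3 -m inch '[[[0,0,60,0,0,0],[0,0,120,0,0,0],[0,0,200,0,0,0],[-50,250,200,0,0,0],[-100,250,200,0,0,0],[-100,250,200,0,0,0],[-100,250,200,0,0,0],[-100,250,200,0,0,0],[-100,250,200,0,0,0],[-100,250,200,0,0,0]]]'
python3 - <<'E'
from lib import *
t=View("top"); np.savez("topF.npz",p=t.p,d=t.d); cv2.imwrite("pics/tf.png",cv2.resize(t.p[70:280,160:490],None,fx=2.4,fy=2.4))
s=View("side"); cv2.imwrite("pics/sf.png",s.p)
tall=t.W[...,2]>0.011
for k,a in dict(stone=(249,213),block=(287,141),guide=(388,141),marker=(200,216),violet=(437,156),yellow=(223,157)).items():
    m=comp(tall,a); z=np.nanmedian(t.W[m][:,2]); print(k,round(z*1e3,1),t.rect(m,z))
E
```

```text
time_s: 18.98
position: [0.4281, 0.3049, 0.0105]
ee_rot: [0.0, -0.081, 0.997, 0.0]
contact_force: [-0.7, -0.2, 0.4]
grip_width: 0.0174
grip_force: 30.0
time_s: 19.35
position: [0.4281, 0.3048, 0.0105]
ee_rot: [-0.0, -0.081, 0.997, 0.0]
contact_force: [0.6, -0.2, 1.0]
grip_width: 0.0401
grip_force: 0.0
time_s: 20.6
position: [0.3297, 0.5529, 0.2104]
ee_rot: [0.0, -0.08, 0.997, -0.001]
contact_force: [-0.1, 0.0, 0.4]
grip_width: 0.0416
grip_force: 0.0
stone 16.3 (array([436.5, 157.5]), array([25.7, 59.7]), 13.9)
block 38.5 (array([652.3,  45.3]), array([53.8, 86.4]), 9.5)
guide 29.5 (array([ 651. , -255.3]), array([48.9, 98.6]), 11.5)
marker 19.7 (array([426.3, 300.9]), array([ 18.4, 134.3]), 9.5)
violet 22.2 (array([ 606. , -395.6]), array([33.3, 76.1]), 112.9)
yellow 20.6 (array([602.8, 233.1]), array([35.1, 58.2]), 102.9)
```

View pics/tf.png

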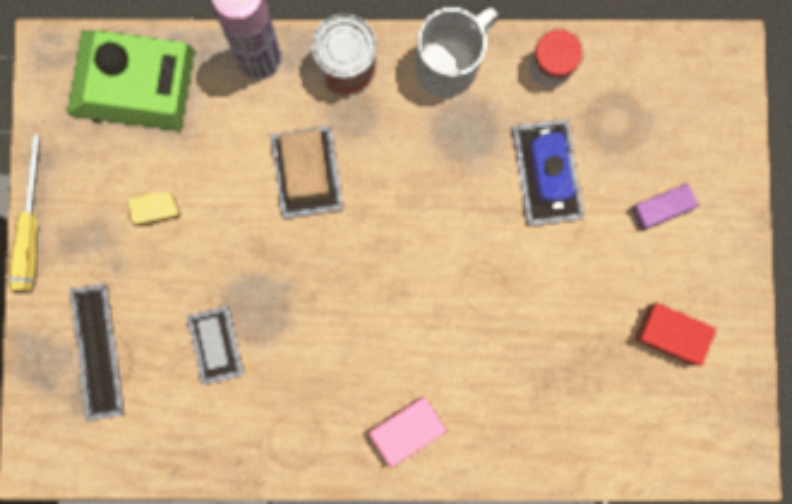

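View pics/sf.png

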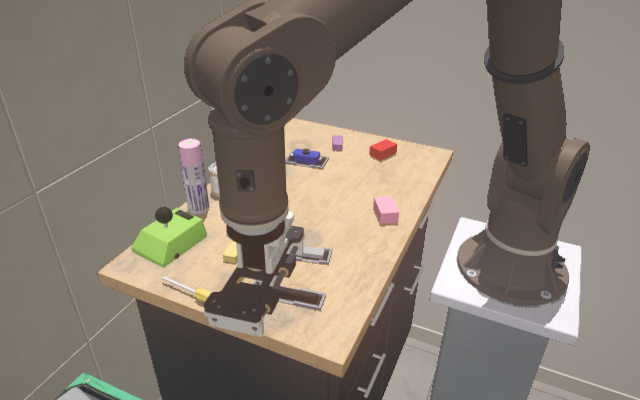

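Final pictures: all four pieces lie flat inside their recesses. Their tops stand about 3 mm above their own height, as the tray floor requires, and both waxes are unmoved at (223,157) and (437,156).

```bash
python3 -c "
from station import ticket;print(ticket.finish_job())"
```

```text
the job is handed in; nothing more can be done
None
```

The whetstone, wood block, file guide and marker each lie flat and lengthwise in their own tray, the two wax blocks are where they were, and the job was handed in at about 21 s of the 93 s allowed.

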